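# Find the parts case that rattles

### The job

One of the three sealed parts cases in the plywood rack has something loose inside. Lift them by their carry bars and shake them briskly back and forth lengthways until you find the one that rattles, putting any quiet one back standing in a bay of the rack and leaving the other things on the bench alone. Present the rattling case: finish while still holding it by hand, upright and still in the air over the middle of the rubber mat, a good hand's width above it and touching nothing else.

Things in the scene. Friction and masses are not known exactly. Their poses are not given: they have to be found in the camera images.
- rack: fixed plywood rack, 160 (x) x 320 (y), floor 12 above the bench, three bays side by side along its y with centres at y = +100, 0, -100; each bay is 136 long in x and 80 wide in y, between rails that rise 24 above the floor (36 above the bench) and end strips 12 above the floor. Origin: centre of the underside, at bench level
- mat: fixed black rubber mat, 160 x 160 x 3, flat on the bench; the place to present the case is above its middle. Origin: centre of the underside, at bench level
- case_a: sealed black parts case, 120 long (its x) x 56 (y) x 70 high, plus carry bar; all three look alike. Empty 0.2 to 0.55 kg, so weight tells little. One of the three, drawn anew each time, holds a loose 38 mm steel ball, about 0.22 kg, free to roll 36 either way along x, 4 along y: it knocks on the end walls when shaken along x. Origin: centre of underside. Starts in bay y = +100
- case_b: sealed black parts case, 120 long (its x) x 56 (y) x 70 high, plus carry bar; all three look alike. Empty 0.2 to 0.55 kg, so weight tells little. One of the three, drawn anew each time, holds a loose 38 mm steel ball, about 0.22 kg, free to roll 36 either way along x, 4 along y: it knocks on the end walls when shaken along x. Origin: centre of underside. Starts in bay y = 0
- case_c: sealed black parts case, 120 long (its x) x 56 (y) x 70 high, plus carry bar; all three look alike. Empty 0.2 to 0.55 kg, so weight tells little. One of the three, drawn anew each time, holds a loose 38 mm steel ball, about 0.22 kg, free to roll 36 either way along x, 4 along y: it knocks on the end walls when shaken along x. Origin: centre of underside. Starts in bay y = -100
- case_a_grip (a point): middle of the carry bar on top of case_a, 100 above its underside: a bar along its x, 86 long, 14 wide (y), 18 high, 21 clear above the lid, legs 38 either side of the middle. Axes as the case's. Shaken by brisk 90 strokes along x (0.8 m/s) with 0.3 s stops, the wrist moment about the case's y scatters in the stops by about 0.055 N m rms if quiet, 0.1 or more with the ball
- case_b_grip (a point): middle of the carry bar on top of case_b, 100 above its underside: a bar along its x, 86 long, 14 wide (y), 18 high, 21 clear above the lid, legs 38 either side of the middle. Axes as the case's. Shaken by brisk 90 strokes along x (0.8 m/s) with 0.3 s stops, the wrist moment about the case's y scatters in the stops by about 0.055 N m rms if quiet, 0.1 or more with the ball
- case_c_grip (a point): middle of the carry bar on top of case_c, 100 above its underside: a bar along its x, 86 long, 14 wide (y), 18 high, 21 clear above the lid, legs 38 either side of the middle. Axes as the case's. Shaken by brisk 90 strokes along x (0.8 m/s) with 0.3 s stops, the wrist moment about the case's y scatters in the stops by about 0.055 N m rms if quiet, 0.1 or more with the ball
- spanner: bystander: steel open-ended spanner lying on the bench beyond the rack or mat, 170 long along its x. Origin: underside
- bin: bystander: blue open plastic bin of steel parts, 80 x 130 x 60. Origin: centre of the underside
- can: bystander: plain metal can, 66 diameter, 100 high. Origin: centre of the underside
Not all that is in view belongs to the job. Leave any red look-alike of the case_a alone.

How it is judged:
On the way, in this order (a step that is already met when the one before it is completed fails the run):
1. the loose thing in its lifted, gripped case is thrown to the case's +x end (((distance between slug_c0 and case_a_grip below 0.095 m and z of case_a in the frame of rack above 0.03 m and contact force between the fingers and case_a above 1 N and x of slug_c0 in the frame of case_a above 0.022 m) or (distance between slug_c0 and case_b_grip below 0.095 m and z of case_b in the frame of rack above 0.03 m and contact force between the fingers and case_b above 1 N and x of slug_c0 in the frame of case_b above 0.022 m) or (distance between slug_c0 and case_c_grip below 0.095 m and z of case_c in the frame of rack above 0.03 m and contact force between the fingers and case_c above 1 N and x of slug_c0 in the frame of case_c above 0.022 m))).
2. the loose thing in its lifted, gripped case is thrown to the case's -x end (((distance between slug_c0 and case_a_grip below 0.095 m and z of case_a in the frame of rack above 0.03 m and contact force between the fingers and case_a above 1 N and x of slug_c0 in the frame of case_a below -0.022 m) or (distance between slug_c0 and case_b_grip below 0.095 m and z of case_b in the frame of rack above 0.03 m and contact force between the fingers and case_b above 1 N and x of slug_c0 in the frame of case_b below -0.022 m) or (distance between slug_c0 and case_c_grip below 0.095 m and z of case_c in the frame of rack above 0.03 m and contact force between the fingers and case_c above 1 N and x of slug_c0 in the frame of case_c below -0.022 m))).
3. the loose thing in its lifted, gripped case is thrown to the case's +x end (((distance between slug_c0 and case_a_grip below 0.095 m and z of case_a in the frame of rack above 0.03 m and contact force between the fingers and case_a above 1 N and x of slug_c0 in the frame of case_a above 0.022 m) or (distance between slug_c0 and case_b_grip below 0.095 m and z of case_b in the frame of rack above 0.03 m and contact force between the fingers and case_b above 1 N and x of slug_c0 in the frame of case_b above 0.022 m) or (distance between slug_c0 and case_c_grip below 0.095 m and z of case_c in the frame of rack above 0.03 m and contact force between the fingers and case_c above 1 N and x of slug_c0 in the frame of case_c above 0.022 m))).
At the end, for the whole second after the job is handed in: the case with the ball is held by the fingers, underside over 60 mm above the bench, within 60 mm of the mat's middle seen from above and 0.3 rad of upright, under 0.05 m/s, touching nothing else; the quiet two stand (within 0.1 rad) on the floor of the rack's bays, let go, at rest (((distance between slug_c0 and case_a_grip below 0.095 m and contact force between the fingers and case_a above 1 N and horizontal distance between case_a and mat below 0.06 m and height (world z) of case_a above 0.06 m and angle between case_a's own z axis and vertical below 0.3 rad and linear speed of case_a below 0.05 m/s and contact force between case_a and rack below 0.05 N and contact force between case_a and mat below 0.05 N and (z of case_b in the frame of rack between 0.006 and 0.018 m and angle between case_b's own z axis and vertical below 0.1 rad and x of case_b in the frame of rack between -0.02 and 0.02 m and y of case_b in the frame of rack between -0.125 and 0.125 m and linear speed of case_b below 0.03 m/s and contact force between the fingers and case_b below 0.05 N) and (z of case_c in the frame of rack between 0.006 and 0.018 m and angle between case_c's own z axis and vertical below 0.1 rad and x of case_c in the frame of rack between -0.02 and 0.02 m and y of case_c in the frame of rack between -0.125 and 0.125 m and linear speed of case_c below 0.03 m/s and contact force between the fingers and case_c below 0.05 N)) or (distance between slug_c0 and case_b_grip below 0.095 m and contact force between the fingers and case_b above 1 N and horizontal distance between case_b and mat below 0.06 m and height (world z) of case_b above 0.06 m and angle between case_b's own z axis and vertical below 0.3 rad and linear speed of case_b below 0.05 m/s and contact force between case_b and rack below 0.05 N and contact force between case_b and mat below 0.05 N and (z of case_a in the frame of rack between 0.006 and 0.018 m and angle between case_a's own z axis and vertical below 0.1 rad and x of case_a in the frame of rack between -0.02 and 0.02 m and y of case_a in the frame of rack between -0.125 and 0.125 m and linear speed of case_a below 0.03 m/s and contact force between the fingers and case_a below 0.05 N) and (z of case_c in the frame of rack between 0.006 and 0.018 m and angle between case_c's own z axis and vertical below 0.1 rad and x of case_c in the frame of rack between -0.02 and 0.02 m and y of case_c in the frame of rack between -0.125 and 0.125 m and linear speed of case_c below 0.03 m/s and contact force between the fingers and case_c below 0.05 N)) or (distance between slug_c0 and case_c_grip below 0.095 m and contact force between the fingers and case_c above 1 N and horizontal distance between case_c and mat below 0.06 m and height (world z) of case_c above 0.06 m and angle between case_c's own z axis and vertical below 0.3 rad and linear speed of case_c below 0.05 m/s and contact force between case_c and rack below 0.05 N and contact force between case_c and mat below 0.05 N and (z of case_a in the frame of rack between 0.006 and 0.018 m and angle between case_a's own z axis and vertical below 0.1 rad and x of case_a in the frame of rack between -0.02 and 0.02 m and y of case_a in the frame of rack between -0.125 and 0.125 m and linear speed of case_a below 0.03 m/s and contact force between the fingers and case_a below 0.05 N) and (z of case_b in the frame of rack between 0.006 and 0.018 m and angle between case_b's own z axis and vertical below 0.1 rad and x of case_b in the frame of rack between -0.02 and 0.02 m and y of case_b in the frame of rack between -0.125 and 0.125 m and linear speed of case_b below 0.03 m/s and contact force between the fingers and case_b below 0.05 N)))); the arm keeps its last pose, push and grip.
It fails at once if the spanner is disturbed (moved over 40 mm) (distance of spanner from where it was at the start of the episode above 0.04 m).
It fails at once if the bin is disturbed (moved over 40 mm) (distance of bin from where it was at the start of the episode above 0.04 m).
It fails at once if the can is disturbed (moved over 40 mm) (distance of can from where it was at the start of the episode above 0.04 m).
It also fails if it takes over 72 s, if anything falls off the work surface, if the arm or the gripper's body presses on something with over 40 N, if the wrist force passes 120 N, or if a joint passes its speed limit or range.

### The arm

A 6-joint arm with a two-finger parallel gripper is mounted at the origin on the work surface. World frame = base frame: x ahead of the robot, y to its left, z up, the work surface at z = 0. Lengths are in m, angles in rad, forces in N, time in s.
With the tool pointing down it reaches from about 0.275 to 0.875 m from the base axis. Payload 12.5 kg.
Tool frame: the origin (TCP) lies midway between the tips of the shut fingers; the grasp point (between the pads) lies 19 mm behind it; z points along the fingers, y is the line along which they close (so a half turn about z gives the same grasp; the last joint's range is limited). The gripper opens to 85 mm and grips with 20 to 120 N. Pads are 22 mm wide; open, the fingers measure 114 mm over their backs; the gripper's body (76 mm by 85 mm) begins 54 mm behind the grasp point. The pads swing forward as they close: fully open they stand 13 mm farther back than shut.
Start: joints at [-1.364, 0.351, 1.652, -0, 1.139, -0.085], TCP at [0.158, -0.527, 0.231] pointing down, gripper open.
Joint ranges: [-2.75, 2.75], [-0.79, 2.1], [0.01, 2.65], [-1.57, 4.71], [0.07, 3.14], [-2.87, 2.87]. Speed limits (rad/s): [2.22, 2.22, 2.79, 3.14, 3.14, 3.14].

### API

Orientations are given as a unit quaternion [w, x, y, z].
In Python, from bench import status, imaging, job gives the robot as it stands.
- The arm moves only by the tool jog_arm, never from a script. Its argument "plan" is a list of rows, each a list of 3 entries, a list of its own where there are three numbers: the shift along the tool's x, y, z in mm, then the turn, a rotation vector about the tool's x, y, z in rad, then the finger opening in mm, from 0 to 85.4. A call has 1 to 5 rows; each row is the pose to reach, as a shift and turn from the pose commanded when the call began, along the tool's axes at that moment; what a row does not reach only later rows make up. A row lasts 1/8 s, in which the tool goes at most 62.5 mm and 10.7 degrees, less where a joint would pass 70% of its speed; a pose out of reach is approached as far as the arm can. A call with a gripper value outside its range is refused whole. The fingers move at their own pace and stop on an object; "grip_force" is the grip in N (left out, the last holds). Time passes only in rows, so rows that repeat a pose let the fingers close. It gives the time, the measured TCP pose, the force, the opening and the grip force at its end, in the units of the state.
- status.read_state(): the state, without advancing time (a new reading comes with each control period).
- imaging.grab_frame(name): name is "scene" or "top" or "wrist"; returns the picture (384x512x3 uint8, red, green, blue); there is no depth.
- imaging.camera_model(name): a dict with "fx", "fy", "cx", "cy" (pixels), "world_from_camera" (4x4, takes a point from camera to world coordinates). Camera axes: x right, y down, z forward; pixel columns grow to the right and rows downward; lengths in m; the calibration is good to about 2 mm. A picture is of the moment at which its call begins: read the wrist's pose just before it. camera_model takes no time and is no camera call; for the wrist camera it gives the pose at the moment of the call.
- job.hand_in(): hands the job in; it is judged then, once.
The state is a dict: "t": time; "qpos": joint angles; "dq": joint speeds; "tau": joint torques, N m; "position": TCP position; "eef_rot": TCP orientation; "force": force on the tool from outside, world axes, zero at the start; "torque": the same for the moment, N m; "finger_gap": finger opening in m; "grip_force": force on a finger pad.
Only numpy, scipy, OpenCV 4.12 (cv2) and the standard library are available. Lean on these libraries where they do the work, as an engineer would, in place of code of your own. Each camera call takes 0.05 s, during which the arm holds its last target. There are 200 camera calls.

## Working session

There is one attempt and no reset: what is moved stays moved. The work goes in short steps, Python scripts to look and compute and a tool call to move; the robot and the scene stay as the last step left them, time stands still between calls to the robot, and variables do not carry over. Pictures are saved under pics/ and viewed, at most 10 in all, crops included, and the job is handed in when it is done.

Besides the shell and the picture viewer there is one more tool, called after "Call:" as a command line: name --argument value ..., lists and objects as JSON in quotes. jog_arm: Moves the arm, as the interface text tells. Its arguments: {"type":"object","properties":{"plan":{"type":"array"},"grip_force":{"type":"number"}},"required":["plan"]}

```bash
mkdir -p pics; ls; python3 - <<'E'
from bench import status, imaging
import cv2,numpy as np
np.set_printoptions(precision=4,suppress=True)
s=status.read_state();print(s)
for n in ["scene","top"]:
    im=imaging.grab_frame(n);cv2.imwrite(f"pics/{n}0.png",im[:,:,::-1]);m=imaging.camera_model(n);print(n,m)
E
```

```text
pics
{'t': 0.0, 'qpos': array([-1.3636,  0.3513,  1.6524, -0.    ,  1.1391, -0.0846]), 'dq': array([ 0.0002,  0.0001, -0.0006, -0.0007, -0.0024,  0.0003]), 'tau': array([  0.0011, -50.6102, -29.1402,  -0.    ,   0.0046,   0.    ]), 'position': array([ 0.1582, -0.5264,  0.2307]), 'eef_rot': array([-0.0006,  0.9894,  0.1454, -0.    ]), 'force': array([-0.2091,  0.3835, -0.1367]), 'torque': array([0.0494, 0.0089, 0.0062]), 'grip_force': 0.0, 'finger_gap': 0.08555484208314412}
scene {'fx': 387.1425041420215, 'fy': 387.1425041420215, 'cx': 256.9723740437689, 'cy': 197.36907121929238, 'world_from_camera': array([[-0.8042,  0.4762, -0.3556,  0.9938],
       [ 0.5941,  0.6581, -0.4624,  0.6269],
       [ 0.0139, -0.5832, -0.8122,  1.1219],
       [ 0.    ,  0.    ,  0.    ,  1.    ]])}
top {'fx': 480.40270397643303, 'fy': 480.40270397643303, 'cx': 259.2851081951792, 'cy': 194.13831282649025, 'world_from_camera': array([[ 0.014 , -0.9966,  0.0817,  0.4458],
       [-0.9999, -0.0134,  0.0079,  0.041 ],
       [-0.0068, -0.0818, -0.9966,  1.3732],
       [ 0.    ,  0.    ,  0.    ,  1.    ]])}
```

View pics/scene0.png

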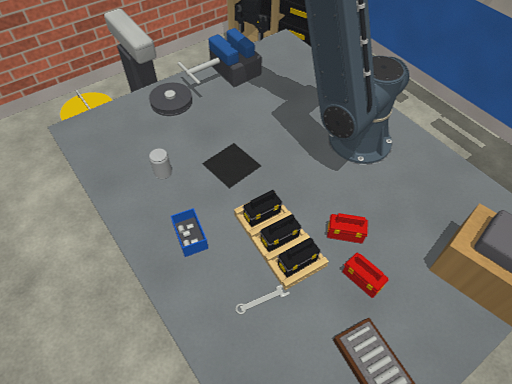

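View pics/top0.png

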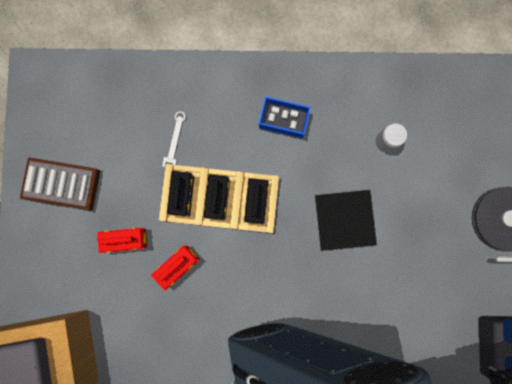

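The scene shows three black cases in the plywood rack at about (262,208), (281,233) and (299,257), with two red look-alikes at (348,228) and (365,274). In the top view the cases are at (180,193), (216,197) and (257,201), the mat is at (346,220), the spanner at (174,140), the bin at (285,117) and the can at (394,138). The black ones in the rack are the ones meant. I'll measure from both views next.

```bash
cat > h.py <<'E'
import numpy as np, cv2
from bench import status, imaging
from scipy.spatial.transform import Rotation as R
np.set_printoptions(precision=4,suppress=True)
def ray(m,uv):
    T=m["world_from_camera"];d=np.array([(uv[0]-m["cx"])/m["fx"],(uv[1]-m["cy"])/m["fy"],1]);return T[:3,3],T[:3,:3]@d
def onz(m,uv,z):
    o,d=ray(m,uv);return o+d*(z-o[2])/d[2]
def tri(rs):
    A=np.zeros((3,3));b=np.zeros(3)
    for o,d in rs:
        d=d/np.linalg.norm(d);P=np.eye(3)-np.outer(d,d);A+=P;b+=P@o
    x=np.linalg.solve(A,b);e=[np.linalg.norm(np.cross(x-o,d/np.linalg.norm(d))) for o,d in rs];return x,max(e)
def proj(m,p):
    T=m["world_from_camera"];c=T[:3,:3].T@(np.asarray(p)-T[:3,3]);return np.array([m["fx"]*c[0]/c[2]+m["cx"],m["fy"]*c[1]/c[2]+m["cy"]])
def blobs(mask,amin):
    cs,_=cv2.findContours(mask.astype(np.uint8),cv2.RETR_EXTERNAL,cv2.CHAIN_APPROX_NONE)
    return sorted([c for c in cs if cv2.contourArea(c)>amin],key=cv2.contourArea,reverse=True)
def rot():
    s=status.read_state();q=s["eef_rot"];return s,R.from_quat([q[1],q[2],q[3],q[0]]).as_matrix()
E
python3 - <<'E'
from h import *
M={n:imaging.camera_model(n) for n in("top","scene")}
win={"top":(140,290,150,250),"scene":(225,335,180,290)}
matw={"top":(305,390,180,260),"scene":(195,270,135,195)}
C={}
for n in M:
    im=cv2.imread(f"pics/{n}0.png");hsv=cv2.cvtColor(im,cv2.COLOR_BGR2HSV)
    def w(mask,b): 
        z=np.zeros(mask.shape,np.uint8);x0,x1,y0,y1=b;z[y0:y1,x0:x1]=mask[y0:y1,x0:x1];return z
    ply=w((hsv[...,0]>8)&(hsv[...,0]<30)&(hsv[...,1]>70)&(hsv[...,2]>90),win[n])
    ply=cv2.morphologyEx(ply,cv2.MORPH_CLOSE,np.ones((5,5)))
    c=blobs(ply,300)[0];r=cv2.minAreaRect(c);print(n,"rack",r)
    if n=="top":
        q=np.array([onz(M[n],p,0.036)[:2] for p in c[:,0,:]],np.float32)
        print(" world rect z36",cv2.minAreaRect(q), cv2.boxPoints(cv2.minAreaRect(q)))
    mm=w(hsv[...,2]<60,matw[n]);c=blobs(mm,300)[0];mo=cv2.moments(c);C[n]=(mo["m10"]/mo["m00"],mo["m01"]/mo["m00"])
    q=np.array([onz(M[n],p,0.003)[:2] for p in c[:,0,:]],np.float32);print(n,"mat",C[n],cv2.minAreaRect(q))
    for c in blobs(w(hsv[...,2]<60,win[n]),200): 
        print(n,"dark",cv2.contourArea(c),cv2.minAreaRect(c))
print("mat tri",tri([ray(M[n],C[n]) for n in M]))
for n in ("scene","top"):
    im=cv2.imread(f"pics/{n}0.png");x0,x1,y0,y1=win[n]
    cv2.imwrite(f"pics/{n}crop.png",cv2.resize(im[y0:y1,x0:x1],None,fx=5,fy=5,interpolation=cv2.INTER_CUBIC))
E
```

```text
top rack ((218.9024658203125, 197.8780517578125), (115.51139068603516, 57.866127014160156), 6.34019136428833)
 world rect z36 ((0.5434808135032654, 0.1643514186143875), (0.3224460184574127, 0.16161325573921204), 84.54263305664062) [[ 0.4477  0.0115]
 [ 0.6086 -0.0038]
 [ 0.6393  0.3172]
 [ 0.4784  0.3325]]
top mat (345.2522307473714, 219.92759306621198) ((0.4881749451160431, -0.1937401294708252), (0.1569889336824417, 0.15710429847240448), 6.361710071563721)
top dark 825.5 ((180.34983825683594, 193.2764434814453), (22.024572372436523, 42.76389694213867), 6.709837436676025)
top dark 814.0 ((216.1890106201172, 196.7987823486328), (21.092424392700195, 43.06829833984375), 6.34019136428833)
top dark 758.0 ((255.96041870117188, 200.89602661132812), (19.2042179107666, 42.9856071472168), 5.710592269897461)
scene rack ((280.69232177734375, 237.0384521484375), (98.45928955078125, 52.141822814941406), 56.3099365234375)
scene mat (231.16818481848182, 164.9155115511551) ((0.4912808835506439, -0.1912732571363449), (0.15859998762607574, 0.15967191755771637), 6.269559383392334)
scene dark 738.0 ((298.39117431640625, 256.3135070800781), (23.537973403930664, 42.97299575805664), 59.74356460571289)
scene dark 660.0 ((280.7000427246094, 232.39999389648438), (22.807893753051758, 41.14365005493164), 63.43495178222656)
scene dark 504.5 ((261.3000183105469, 204.10000610351562), (16.546903610229492, 38.013160705566406), 63.43495178222656)
mat tri (array([ 0.4884, -0.1958, -0.007 ]), np.float64(0.00043869475212633745))
```

View pics/topcrop.png

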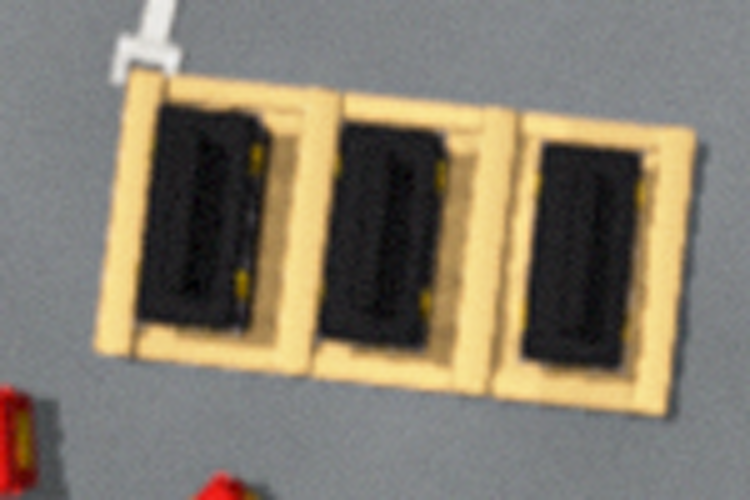

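The enlarged crop confirms three black cases with yellow latches in the rack. The red ones outside it are decoys. The rack centre is about (0.543, 0.164) with yaw about -5.4°, 322 x 162 mm against the stated 320 x 160. The mat centre is about (0.49, -0.193). Moving towards the rack now.

Call:
jog_arm --plan '[[[114, -110, -24], [0, 0, 0.13], 85], [[227, -220, -48], [0, 0, 0.26], 85], [[341, -330, -72], [0, 0, 0.387], 85], [[454, -440, -96], [0, 0, 0.387], 85], [[568, -550, -120], [0, 0, 0.387], 85]]' --grip_force 60

```text
t: 0.72
position: [0.3095, -0.2552, 0.2784]
eef_rot: [-0.0, 0.999, -0.048, 0.0]
force: [2.0, -0.8, -0.2]
finger_gap: 0.0853
grip_force: 0.0
```

```bash
cat >> h.py <<'E'
def where(goal=None,yaw=None):
    s,Rm=rot();print("t",s["t"],"pos",s["position"],"yaw",np.degrees(np.arctan2(Rm[1,0],Rm[0,0])),"gap",s["finger_gap"],"F",s["force"],"zt",Rm[:,2])
    if goal is not None: print("shift mm",1000*Rm.T@(np.asarray(goal)-s["position"]))
    if yaw is not None: print("turn z",np.arctan2(Rm[1,0],Rm[0,0])-yaw)
    return s,Rm
E
python3 - <<'E'
from h import *
s,Rm=where([0.52,0.164,0.36],np.radians(-5.43))
T=imaging.camera_model("wrist");W=T["world_from_camera"];print(T["fx"],T["cx"],T["cy"]);print("cam in tool",Rm.T@(W[:3,3]-s["position"]));print(Rm.T@W[:3,:3])
E
```

```text
t 0.725 pos [ 0.3095 -0.2552  0.2784] yaw -5.485036409405053 gap 0.08530136702223946 F [ 1.9523 -0.8453 -0.2235] zt [ 0.0001  0.     -1.    ]
shift mm [ 169.5161 -437.3843  -81.5376]
turn z -0.0009605665525937446
329.13780282141124 259.1349785662221 187.58573272978754
cam in tool [ 0.0782 -0.0014 -0.1431]
[[-0.0002 -0.9526 -0.3041]
 [ 1.     -0.0003  0.0001]
 [-0.0002 -0.3041  0.9526]]
```

Call:
jog_arm --plan '[[[56, -62, -11], [0, 0, 0], 85], [[113, -124, -22], [0, 0, 0], 85], [[170, -186, -33], [0, 0, 0], 85], [[227, -248, -45], [0, 0, 0], 85], [[220, -335, -45], [0, 0, 0], 85]]'

```text
t: 1.35
position: [0.5203, -0.0327, 0.3156]
eef_rot: [0.0, 0.999, -0.048, -0.0]
force: [0.0, -0.9, -0.1]
finger_gap: 0.0851
grip_force: 0.0
```

Call:
jog_arm --plan '[[[0, -20, 0], [0, 0, 0], 85], [[0, -20, 0], [0, 0, 0], 85], [[0, -20, 0], [0, 0, 0], 85]]'

```text
t: 1.72
position: [0.5205, -0.0149, 0.3156]
eef_rot: [0.0, 0.999, -0.048, -0.0]
force: [-0.3, -0.2, -0.1]
finger_gap: 0.0849
grip_force: 0.0
```

```bash
cat >> h.py <<'E'
import pickle
def snap(name):
    m=imaging.camera_model("wrist");im=imaging.grab_frame("wrist");cv2.imwrite(f"pics/{name}.png",im[:,:,::-1]);pickle.dump(m,open(f"pics/{name}.pkl","wb"));return m,im[:,:,::-1].copy()
E
python3 - <<'E'
from h import *
s,Rm=where();print(s["dq"])
m,im=snap("w1")
E
```

```text
t 1.725 pos [ 0.5205 -0.0149  0.3156] yaw -5.477457605540954 gap 0.08492386813590812 F [-0.2679 -0.1852 -0.095 ] zt [-0.0004 -0.0002 -1.    ]
[-0.0118 -0.0026 -0.0015  0.0014 -0.0008  0.0016]
```

View pics/w1.png

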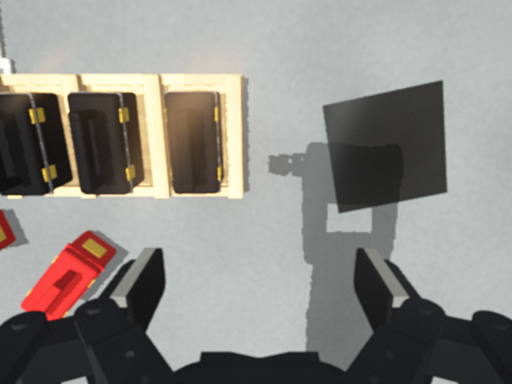

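Call:
jog_arm --plan '[[[0, -60, 0], [0, 0, 0], 85], [[0, -120, 0], [0, 0, 0], 85], [[0, -150, 0], [0, 0, 0], 85], [[0, -150, 0], [0, 0, 0], 85], [[0, -150, 0], [0, 0, 0], 85]]'

```text
t: 2.4
position: [0.535, 0.1338, 0.3157]
eef_rot: [0.0, 0.999, -0.048, -0.0]
force: [0.0, -0.1, 1.0]
finger_gap: 0.0849
grip_force: 0.0
```

```bash
python3 - <<'E'
from h import *
s,Rm=where();print(s["dq"])
m,im=snap("w2")
E
```

```text
t 2.4 pos [0.535  0.1338 0.3157] yaw -5.515234549765308 gap 0.08488873279495501 F [ 0.0335 -0.0754  1.025 ] zt [-0.0002 -0.0003 -1.    ]
[-0.0097 -0.0047  0.0011  0.0008 -0.0008  0.0058]
```

View pics/w2.png

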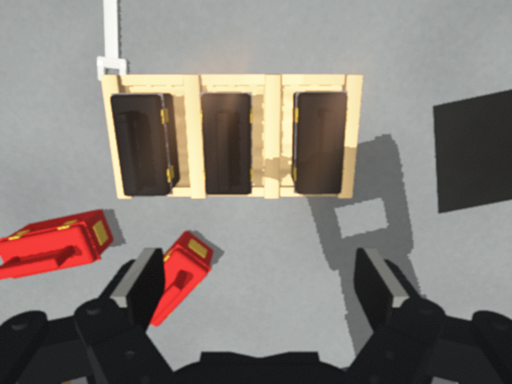

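Wrist view 1 shows the cases at about (30,145), (103,143) and (192,142). Wrist view 2 shows them at (142,145), (227,144) and (320,143), with the spanner end at (112,68). The carry bars are dark on dark, so I'll make one brightened composite of both views to pick them out.

```bash
python3 - <<'E'
from h import *
def en(n,x0,x1):
    im=cv2.imread(f"pics/{n}.png")[75:205,x0:x1].astype(float)
    im=255*np.clip(im/90,0,1)**0.7
    return cv2.resize(im.astype(np.uint8),None,fx=2.9,fy=2.9,interpolation=cv2.INTER_CUBIC)
a=en("w2",100,370);b=en("w1",0,270)
cv2.imwrite("pics/enh.png",np.vstack([a[:300],b[:300]])[:600,:800])
print(a.shape)
m=pickle.load(open("pics/w2.pkl","rb"));im=cv2.imread("pics/w2.png")
# rack corners in w2: ply mask
for n in("w1","w2"):
    m=pickle.load(open(f"pics/{n}.pkl","rb"));im=cv2.imread(f"pics/{n}.png");h=cv2.cvtColor(im,cv2.COLOR_BGR2HSV)
    p=((h[...,0]>8)&(h[...,0]<30)&(h[...,1]>50)&(h[...,2]>110)).astype(np.uint8);p[205:]=0
    d=((h[...,2]<75)&(h[...,1]<140)).astype(np.uint8);d[205:]=0;d[:80]=0
    for c in blobs(cv2.morphologyEx(p,cv2.MORPH_CLOSE,np.ones((5,5))),2000):
        q=np.array([onz(m,x,0.036)[:2] for x in c[:,0,:].astype(float)],np.float32);print(n,"ply",cv2.boundingRect(c),cv2.minAreaRect(q))
    for c in blobs(d,1500): print(n,"dark",cv2.boundingRect(c),cv2.contourArea(c))
E
```

```text
(377, 783, 3)
w1 ply (142, 74, 102, 125) ((0.5364059209823608, 0.06666036695241928), (0.12174314260482788, 0.1596670001745224), 84.5114974975586)
w1 ply (0, 74, 154, 125) ((0.5506407022476196, 0.21467947959899902), (0.17826838791370392, 0.15964265167713165), 84.51150512695312)
w1 dark (330, 82, 116, 123) 11159.5
w1 dark (68, 94, 61, 100) 4767.0
w1 dark (0, 95, 51, 100) 3589.0
w1 dark (34, 94, 38, 95) 1704.0
w2 ply (101, 74, 262, 125) ((0.54642254114151, 0.1676097810268402), (0.32098767161369324, 0.15973564982414246), 84.47167205810547)
w2 dark (434, 90, 78, 115) 7821.0
w2 dark (111, 95, 59, 101) 3668.5
w2 dark (204, 95, 47, 99) 2801.5
```

View pics/enh.png

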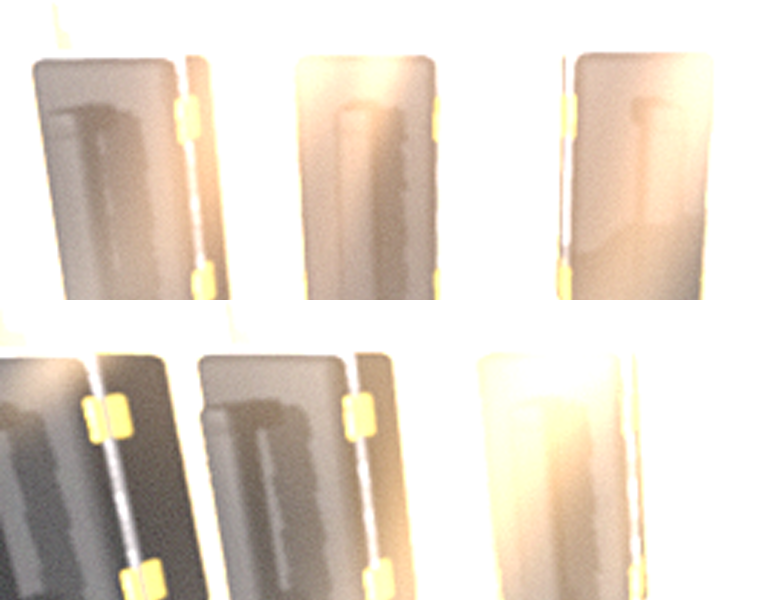

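```bash
python3 - <<'E'
from h import *
M={n:pickle.load(open(f"pics/{n}.pkl","rb")) for n in("w1","w2")}
P={"L_tr":((161,95.7),(30.3,94.7)),"M_tl":((202.4,94.7),(69.7,94.7)),"M_tr":((249.7,94.7),(119,94.7)),"R_tl":((299,93.6),(165.5,94.7)),"R_tr":((345.5,93.6),(213.8,94.7))}
for k,(a,b) in P.items(): print(k,tri([ray(M["w2"],a),ray(M["w1"],b)]))
yaw=np.radians(-5.48);o=np.array([0.5460,0.1660]);A=np.array([[np.cos(yaw),np.sin(yaw)],[-np.sin(yaw),np.cos(yaw)]])
# lid outline by row scan in w2 : dark run per row at lid plane
g=cv2.imread("pics/w2.png").max(axis=2).astype(int)
for nm,x0,x1 in(("L",105,180),("M",198,262),("R",290,356)):
    for r in(110,130,150,170,185):
        xs=np.where(g[r,x0:x1]<105)[0]+x0
        a,b=[A@(onz(M["w2"],(x,r),0.082)[:2]-o) for x in(xs[0]-.5,xs[-1]+.5)]
        print(nm,r,xs[0],xs[-1],"rackframe",a,b)
    c=(x0+x1)//2-6
    for c in(c-8,c+8):
        ys=np.where(g[70:205,c]<105)[0]+70;print(nm,"col",c,ys[0],ys[-1],[(A@(onz(M["w2"],(c,y),0.082)[:2]-o)) for y in(ys[0]-.5,ys[-1]+.5)])
E
```

```text
L_tr (array([0.6098, 0.2407, 0.0676]), np.float64(0.00035924140137628355))
M_tl (array([0.6059, 0.1924, 0.0738]), np.float64(0.00017394458610211043))
M_tr (array([0.6006, 0.1396, 0.068 ]), np.float64(0.0001561796314215085))
R_tl (array([0.5961, 0.0843, 0.0762]), np.float64(0.0007275398031399915))
R_tr (array([0.5908, 0.0313, 0.0709]), np.float64(0.0007177721643575864))
L 110 112 171 rackframe [0.0411 0.1331] [0.0411 0.066 ]
L 130 115 173 rackframe [0.0189 0.1327] [0.0189 0.0656]
L 150 118 176 rackframe [-0.0041  0.1323] [-0.0042  0.064 ]
L 170 121 178 rackframe [-0.0281  0.1319] [-0.0281  0.0634]
L 185 123 175 rackframe [-0.0466  0.1319] [-0.0467  0.0684]
L col 128 95 194 [array([0.0578, 0.1126]), array([-0.0586,  0.1268])]
L col 144 95 195 [array([0.0578, 0.095 ]), array([-0.0599,  0.1076])]
M 110 209 249 rackframe [0.041  0.0247] [ 0.041  -0.0211]
M 130 203 250 rackframe [0.0188 0.0326] [ 0.0188 -0.022 ]
M 150 204 250 rackframe [-0.0042  0.0327] [-0.0043 -0.0218]
M 170 205 249 rackframe [-0.0282  0.0327] [-0.0282 -0.0204]
M 185 206 250 rackframe [-0.0467  0.0325] [-0.0468 -0.0215]
M col 216 102 193 [array([0.0502, 0.0159]), array([-0.0575,  0.0203])]
M col 232 110 193 [array([ 0.0416, -0.0016]), array([-0.0575,  0.001 ])]
R 110 299 329 rackframe [ 0.041  -0.0759] [ 0.0409 -0.1105]
R 130 293 343 rackframe [ 0.0187 -0.0698] [ 0.0187 -0.1279]
R 150 293 343 rackframe [-0.0043 -0.0705] [-0.0044 -0.1297]
R 170 292 341 rackframe [-0.0282 -0.0701] [-0.0283 -0.1292]
R 185 295 355 rackframe [-0.0468 -0.0742] [-0.0469 -0.1473]
R col 309 93 193 [array([ 0.0597, -0.0868]), array([-0.0576, -0.0921])]
R col 325 93 193 [array([ 0.0597, -0.1044]), array([-0.0576, -0.1114])]
```

The lid edges in the rack frame, cast at z = 0.082, put the case centres at y = +0.1045, +0.0055 and -0.1015, with x ≈ 0. This fits the bays. Triangulated lid heights came out at 68–76 mm against a nominal 82, which is within the pixel error. The slack for gripping the bar is large, so I'll start with the middle case.

Call:
jog_arm --plan '[[[9, -39, 40], [0, 0, 0], 85], [[9, -39, 100], [0, 0, 0], 85], [[9, -39, 160], [0, 0, 0], 85], [[9, -39, 160], [0, 0, 0], 85], [[9, -39, 160], [0, 0, 0], 85]]' --grip_force 110

```text
t: 3.08
position: [0.549, 0.1725, 0.1582]
eef_rot: [-0.0, 0.999, -0.048, 0.001]
force: [-0.9, 0.6, 0.9]
finger_gap: 0.085
grip_force: 0.0
```

```bash
python3 - <<'E'
from h import *
where([0.5475,0.1714,0.096],np.radians(-5.48));m,im=snap("w3")
i=np.clip(im.astype(float)/110,0,1)**.7*255
print([proj(m,[0.5475+d*.9954,0.1714-d*.0955,0.121]) for d in(-.043,0,.043)])
cv2.imwrite("pics/w3e.png",i.astype(np.uint8))
E
```

```text
t 3.075 pos [0.549  0.1725 0.1582] yaw -5.511874590177996 gap 0.08501878729132477 F [-0.9374  0.5541  0.9335] zt [ 0.0028  0.0006 -1.    ]
shift mm [-1.5057  1.3304 62.2179]
turn z -0.0005563165463298714
[array([263.4441, 285.2888]), array([263.6712, 222.894 ]), array([263.9306, 151.6591])]
```

View pics/w3e.png

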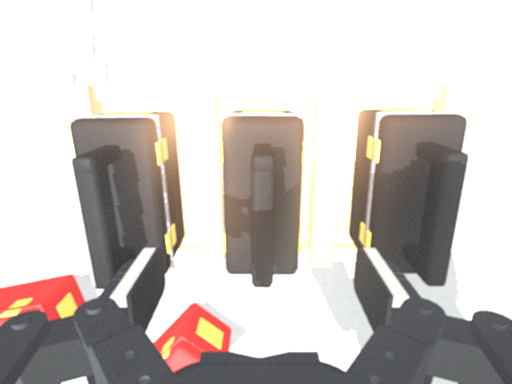

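The bar of the middle case spans (263,152) to (263,286), exactly as predicted, so the position and the 121 mm bar top are confirmed. Descending and gripping.

Call:
jog_arm --plan '[[[-1, 1, 31], [0, 0, 0], 85], [[-1, 1, 62], [0, 0, 0], 85], [[-1, 1, 62], [0, 0, 0], 60], [[-1, 1, 62], [0, 0, 0], 8], [[-1, 1, 62], [0, 0, 0], 8]]' --grip_force 110

```text
t: 3.75
position: [0.5475, 0.1723, 0.0956]
eef_rot: [-0.0, 0.999, -0.048, 0.001]
force: [-0.3, -1.3, 0.1]
finger_gap: 0.0317
grip_force: 0.0
```

Call:
jog_arm --plan '[[[0, 0, 0], [0, 0, 0], 8], [[0, 0, 0], [0, 0, 0], 8], [[0, 0, 0], [0, 0, 0], 8], [[0, 0, 0], [0, 0, 0], 8]]'

```text
t: 4.25
position: [0.5471, 0.1719, 0.095]
eef_rot: [0.0, 0.999, -0.048, 0.001]
force: [-1.6, -3.0, 8.7]
finger_gap: 0.0121
grip_force: 108.2
```

Call:
jog_arm --plan '[[[0, 0, -15], [0, 0, 0], 8], [[0, 0, -45], [0, 0, 0], 8], [[0, 0, -85], [0, 0, 0], 8], [[0, 0, -120], [0, 0, 0], 8], [[0, 0, -120], [0, 0, 0], 8]]'

```text
t: 4.88
position: [0.5475, 0.1725, 0.2165]
eef_rot: [-0.001, 0.999, -0.048, 0.002]
force: [0.9, 0.1, -4.2]
finger_gap: 0.0121
grip_force: 108.0
```

```bash
cat >> h.py <<'E'
def mom(n=8):
    out=[]
    for i in range(n):
        s,Rm=rot();tt=Rm.T@s["torque"];out.append([s["t"],-tt[1],s["force"][2],s["position"][0]])
        imaging.grab_frame("wrist")
    out=np.array(out);print(out);print("M_y mean",out[:,1].mean(),"sd",out[:,1].std());return out
E
python3 - <<'E'
from h import *
where();mom(6)
E
```

```text
t 4.875 pos [0.5475 0.1725 0.2165] yaw -5.446546953431144 gap 0.012148946143687932 F [ 0.87    0.0647 -4.222 ] zt [ 0.0049  0.0012 -1.    ]
[[ 4.875  -0.0191 -4.222   0.5475]
 [ 4.925   0.0314 -4.5184  0.5466]
 [ 4.975   0.006  -4.2155  0.5459]
 [ 5.025  -0.0242 -3.5006  0.5457]
 [ 5.075   0.0246 -3.9042  0.5457]
 [ 5.125  -0.0054 -4.2408  0.5458]]
M_y mean 0.002211544832880924 sd 0.020729300437242748
```

Call:
jog_arm --plan '[[[-45, 0, 0], [0, 0, 0], 8], [[-45, 0, 0], [0, 0, 0], 8], [[-45, 0, 0], [0, 0, 0], 8], [[17, 0, 0], [0, 0, 0], 8], [[45, 0, 0], [0, 0, 0], 8]]'

```text
t: 5.8
position: [0.5941, 0.1673, 0.2133]
eef_rot: [-0.0, 0.999, -0.048, 0.001]
force: [-1.2, -0.6, -4.9]
finger_gap: 0.0122
grip_force: 107.8
```

```bash
python3 -c "
from h import *
mom(7)"
```

```text
[[ 5.8     0.0158 -4.9194  0.5941]
 [ 5.85    0.1128 -4.4356  0.5961]
 [ 5.9     0.058  -3.2152  0.5941]
 [ 5.95   -0.0291 -3.912   0.5925]
 [ 6.     -0.0226 -3.9461  0.5915]
 [ 6.05   -0.0096 -4.4037  0.5911]
 [ 6.1     0.0292 -3.7161  0.5909]]
M_y mean 0.022064821226842696 sd 0.04666122659658205
```

Call:
jog_arm --plan '[[[-62, 0, 0], [0, 0, 0], 8], [[-90, 0, 0], [0, 0, 0], 8]]'

```text
t: 6.4
position: [0.4988, 0.1766, 0.2136]
eef_rot: [0.0, 0.999, -0.047, -0.001]
force: [1.4, 0.6, -3.6]
finger_gap: 0.0119
grip_force: 107.9
```

```bash
python3 -c "
from h import *
mom(7)"
```

```text
[[ 6.4    -0.0742 -3.5662  0.4988]
 [ 6.45    0.016  -3.0616  0.4968]
 [ 6.5    -0.0587 -3.3365  0.499 ]
 [ 6.55   -0.0289 -3.7367  0.5007]
 [ 6.6    -0.089  -4.0794  0.5017]
 [ 6.65    0.0279 -4.2268  0.5021]
 [ 6.7    -0.0163 -4.12    0.5024]]
M_y mean -0.03189966722846092 sd 0.041213266475547405
```

Call:
jog_arm --plan '[[[62, 0, 0], [0, 0, 0], 8], [[90, 0, 0], [0, 0, 0], 8]]'

```text
t: 7.0
position: [0.5939, 0.1672, 0.2135]
eef_rot: [-0.0, 0.999, -0.048, 0.001]
force: [-0.4, 0.7, -3.9]
finger_gap: 0.0123
grip_force: 107.9
```

```bash
python3 -c "
from h import *
mom(7)"
```

```text
[[ 7.      0.0468 -3.9105  0.5939]
 [ 7.05   -0.0119 -5.0197  0.5959]
 [ 7.1     0.0647 -3.8204  0.5939]
 [ 7.15    0.0279 -3.8565  0.5923]
 [ 7.2     0.0418 -4.137   0.5914]
 [ 7.25    0.0241 -4.0285  0.591 ]
 [ 7.3    -0.0063 -3.6011  0.5908]]
M_y mean 0.026735110250998947 sd 0.025812169928111955
```

Call:
jog_arm --plan '[[[-62, 0, 0], [0, 0, 0], 8], [[-90, 0, 0], [0, 0, 0], 8]]'

```text
t: 7.6
position: [0.4988, 0.1766, 0.2137]
eef_rot: [0.0, 0.999, -0.047, -0.001]
force: [0.9, 0.2, -3.3]
finger_gap: 0.0119
grip_force: 107.9
```

```bash
python3 -c "
from h import *
mom(7);where()"
```

```text
[[ 7.6    -0.0688 -3.3231  0.4988]
 [ 7.65    0.0419 -3.7857  0.4967]
 [ 7.7    -0.0077 -3.9195  0.4989]
 [ 7.75   -0.0515 -3.2133  0.5006]
 [ 7.8     0.0029 -3.8353  0.5017]
 [ 7.85   -0.0067 -3.1392  0.5021]
 [ 7.9     0.0027 -4.3175  0.5023]]
M_y mean -0.012452856193243059 sd 0.034175892415131935
t 7.95 pos [0.5023 0.1764 0.2139] yaw -5.466471536310918 gap 0.012114819444753957 F [-0.4293 -0.1387 -3.9421] zt [ 0.0007  0.0001 -1.    ]
```

The middle case looks quiet: the moment scatter is about 0.045 N m and there is no lasting shift of the mean. I'll put it back and try the next one.

Call:
jog_arm --plan '[[[30, 0, 0], [0, 0, 0], 8], [[45, 0, 10], [0, 0, 0], 8], [[45, 0, 40], [0, 0, 0], 8], [[45, 0, 70], [0, 0, 0], 8], [[45, 0, 95], [0, 0, 0], 8]]'

```text
t: 8.57
position: [0.5461, 0.1719, 0.1166]
eef_rot: [0.0, 0.999, -0.048, -0.001]
force: [0.6, -0.5, -4.1]
finger_gap: 0.0123
grip_force: 108.0
```

Call:
jog_arm --plan '[[[0, 0, 0], [0, 0, 0], 8], [[0, 0, 8], [0, 0, 0], 8], [[0, 0, 15], [0, 0, 0], 8], [[0, 0, 20], [0, 0, 0], 8], [[0, 0, 24], [0, 0, 0], 8]]'

```text
t: 9.2
position: [0.5466, 0.1721, 0.0949]
eef_rot: [0.0, 0.999, -0.048, 0.0]
force: [-14.5, -10.7, 45.9]
finger_gap: 0.0121
grip_force: 116.1
```

```bash
python3 -c "
from h import *
where([0.5475,0.1719,0.095])"
```

```text
t 9.2 pos [0.5466 0.1721 0.0949] yaw -5.44806721394436 gap 0.012104948461932495 F [-14.528  -10.7415  45.9438] zt [ 0.0002 -0.0001 -1.    ]
shift mm [ 0.9466  0.0923 -0.1436]
```

Call:
jog_arm --plan '[[[0, 0, -1.5], [0, 0, 0], 8], [[0, 0, -1.5], [0, 0, 0], 40], [[0, 0, -1.5], [0, 0, 0], 85], [[0, 0, -1.5], [0, 0, 0], 85], [[0, 0, -1.5], [0, 0, 0], 85]]'

```text
t: 9.82
position: [0.5466, 0.1722, 0.0963]
eef_rot: [-0.0, 0.999, -0.048, 0.0]
force: [-0.8, -0.4, -0.2]
finger_gap: 0.083
grip_force: 0.0
```

Call:
jog_arm --plan '[[[0, 0, 0], [0, 0, 0], 85], [[0, 0, -40], [0, 0, 0], 85], [[0, 0, -90], [0, 0, 0], 85], [[0, 55, -90], [0, 0, 0], 85], [[0, 107, -90], [0, 0, 0], 85]]'

```text
t: 10.45
position: [0.5362, 0.0646, 0.1868]
eef_rot: [-0.0, 0.999, -0.047, 0.001]
force: [-0.1, -1.0, -0.8]
finger_gap: 0.085
grip_force: 0.0
```

Call:
jog_arm --plan '[[[0, 0, 0], [0, 0, 0], 85], [[0, 0, 0], [0, 0, 0], 85], [[0, 0, 0], [0, 0, 0], 85]]'

```text
t: 10.82
position: [0.5364, 0.0665, 0.1862]
eef_rot: [-0.0, 0.999, -0.047, -0.0]
force: [0.1, 0.7, -0.8]
finger_gap: 0.0849
grip_force: 0.0
```

```bash
python3 -c "
from h import *
where([0.5373,0.0649,0.096],np.radians(-5.48));m,im=snap('w4')
i=np.clip(im.astype(float)/110,0,1)**.7*255
print([proj(m,[0.5373+d*.9954,0.0649-d*.0955,0.121]) for d in(-.043,0,.043)])
cv2.imwrite('pics/w4e.png',i.astype(np.uint8))"
```

```text
t 10.825 pos [0.5364 0.0665 0.1862] yaw -5.391002336361939 gap 0.08492763399712126 F [ 0.1092  0.6623 -0.838 ] zt [-0.0001  0.0001 -1.    ]
shift mm [ 1.0513  1.5079 90.1615]
turn z 0.0015533022570666105
[array([263.1009, 259.2137]), array([263.4196, 202.6641]), array([263.7782, 139.0279])]
```

View pics/w4e.png

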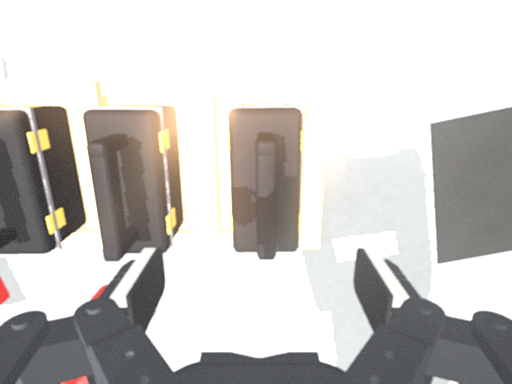

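The middle case stands in its bay. The right case's bar spans (266,140) to (266,258), about 2 mm off the prediction. Next I'll grip it, lift it and shake it.

Call:
jog_arm --plan '[[[1, 3, 40], [0, 0, 0], 85], [[1, 3, 80], [0, 0, 0], 85], [[1, 3, 90], [0, 0, 0], 60], [[1, 3, 90], [0, 0, 0], 8], [[1, 3, 90], [0, 0, 0], 8]]' --grip_force 110

```text
t: 11.5
position: [0.5379, 0.0627, 0.0977]
eef_rot: [-0.0, 0.999, -0.047, 0.001]
force: [0.4, 0.3, 0.9]
finger_gap: 0.0318
grip_force: 0.0
```

Call:
jog_arm --plan '[[[0, 0, 0], [0, 0, 0], 8], [[0, 0, 0], [0, 0, 0], 8], [[0, 0, 0], [0, 0, 0], 8], [[0, 0, -15], [0, 0, 0], 8], [[0, 0, -45], [0, 0, 0], 8]]'

```text
t: 12.12
position: [0.5365, 0.0625, 0.1419]
eef_rot: [0.0, 0.999, -0.048, -0.001]
force: [0.4, -0.4, -1.4]
finger_gap: 0.0119
grip_force: 107.6
```

Call:
jog_arm --plan '[[[0, 0, -40], [0, 0, 0], 8], [[0, 0, -75], [0, 0, 0], 8], [[0, 0, -75], [0, 0, 0], 8], [[0, 0, -75], [0, 0, 0], 8], [[0, 0, -75], [0, 0, 0], 8]]'

```text
t: 12.75
position: [0.5364, 0.0625, 0.2151]
eef_rot: [0.0, 0.999, -0.048, -0.001]
force: [0.6, 0.4, -2.0]
finger_gap: 0.0118
grip_force: 107.7
```

```bash
python3 -c "
from h import *
where();mom(4)"
```

```text
t 12.75 pos [0.5364 0.0625 0.2151] yaw -5.453863950673236 gap 0.011758907928583497 F [ 0.5933  0.3544 -1.9609] zt [-0.0023 -0.0001 -1.    ]
[[12.75   -0.0216 -1.9609  0.5364]
 [12.8     0.0533 -2.3104  0.5365]
 [12.85   -0.0365 -2.5413  0.5366]
 [12.9     0.0065 -2.1899  0.5368]]
M_y mean 0.00041479691632814383 sd 0.03420491231432399
```

Call:
jog_arm --plan '[[[-45, 0, 0], [0, 0, 0], 8], [[-45, 0, 0], [0, 0, 0], 8], [[-45, 0, 0], [0, 0, 0], 8], [[17, 0, 0], [0, 0, 0], 8], [[45, 0, 0], [0, 0, 0], 8]]'

```text
t: 13.58
position: [0.5847, 0.0578, 0.2161]
eef_rot: [-0.0, 0.999, -0.048, 0.001]
force: [-0.4, -0.4, -2.9]
finger_gap: 0.0121
grip_force: 107.7
```

```bash
python3 -c "
from h import *
mom(7)"
```

```text
[[13.575   0.0012 -2.9205  0.5847]
 [13.625  -0.0034 -2.6537  0.5866]
 [13.675   0.0016 -2.2938  0.5845]
 [13.725   0.0077 -3.533   0.5829]
 [13.775  -0.0018 -2.3532  0.582 ]
 [13.825   0.0011 -2.5302  0.5815]
 [13.875  -0.0286 -2.026   0.5814]]
M_y mean -0.003184441233414741 sd 0.010877049060635795
```

Call:
jog_arm --plan '[[[-62, 0, 0], [0, 0, 0], 8], [[-90, 0, 0], [0, 0, 0], 8]]'

```text
t: 14.18
position: [0.4894, 0.0671, 0.2161]
eef_rot: [0.0, 0.999, -0.047, -0.001]
force: [0.4, -0.3, -1.7]
finger_gap: 0.0121
grip_force: 107.6
```

```bash
python3 -c "
from h import *
mom(7)"
```

```text
[[14.175  -0.0545 -1.7371  0.4894]
 [14.225   0.0843 -1.5977  0.4874]
 [14.275  -0.0463 -2.8292  0.4896]
 [14.325   0.032  -2.1431  0.4914]
 [14.375   0.0036 -3.0481  0.4924]
 [14.425   0.0065 -2.862   0.4928]
 [14.475  -0.0401 -2.7859  0.4929]]
M_y mean -0.0020537022431983644 sd 0.04608649545337794
```

Call:
jog_arm --plan '[[[62, 0, 0], [0, 0, 0], 8], [[90, 0, 0], [0, 0, 0], 8]]'

```text
t: 14.78
position: [0.5844, 0.0578, 0.2159]
eef_rot: [0.0, 0.999, -0.048, 0.0]
force: [-0.8, 0.3, -2.5]
finger_gap: 0.0119
grip_force: 107.7
```

```bash
python3 -c "
from h import *
mom(7)"
```

```text
[[14.775   0.0276 -2.5182  0.5844]
 [14.825  -0.0398 -3.5     0.5864]
 [14.875   0.0658 -2.7961  0.5843]
 [14.925  -0.0558 -3.2646  0.5827]
 [14.975   0.0394 -1.9218  0.5818]
 [15.025  -0.054  -2.6601  0.5814]
 [15.075  -0.0074 -3.3607  0.5813]]
M_y mean -0.0034566638253043214 sd 0.04507671787352687
```

Call:
jog_arm --plan '[[[-62, 0, 0], [0, 0, 0], 8], [[-90, 0, 0], [0, 0, 0], 8]]'

```text
t: 15.38
position: [0.4893, 0.0671, 0.2161]
eef_rot: [0.0, 0.999, -0.047, -0.001]
force: [1.3, -0.1, -1.4]
finger_gap: 0.0121
grip_force: 107.6
```

```bash
python3 -c "
from h import *
mom(7);where()"
```

```text
[[15.375  -0.0233 -1.3754  0.4893]
 [15.425   0.0162 -0.8891  0.4873]
 [15.475  -0.0659 -1.511   0.4896]
 [15.525   0.0418 -2.8945  0.4914]
 [15.575   0.0124 -2.4285  0.4923]
 [15.625  -0.0366 -2.9121  0.4928]
 [15.675  -0.0347 -3.1657  0.4929]]
M_y mean -0.012854060654784739 sd 0.0347141542129215
t 15.725 pos [0.4929 0.0667 0.2164] yaw -5.460702562260914 gap 0.011953311828556513 F [ 0.3152  0.375  -2.6466] zt [ 0.0006  0.     -1.    ]
```

The right case is quiet: it weighs only about 0.26 kg and the scatter is about 0.04. Putting it back and going to the left one.

Call:
jog_arm --plan '[[[30, 0, 0], [0, 0, 0], 8], [[45, 0, 10], [0, 0, 0], 8], [[45, 0, 40], [0, 0, 0], 8], [[45, 0, 70], [0, 0, 0], 8], [[45, 0, 95], [0, 0, 0], 8]]'

```text
t: 16.35
position: [0.5373, 0.0624, 0.1198]
eef_rot: [0.0, 0.999, -0.048, -0.0]
force: [0.2, -0.0, -3.1]
finger_gap: 0.0119
grip_force: 107.7
```

Call:
jog_arm --plan '[[[0, 0, 0], [0, 0, 0], 8], [[0, 0, 8], [0, 0, 0], 8], [[0, 0, 15], [0, 0, 0], 8], [[0, 0, 20], [0, 0, 0], 8], [[0, 0, 23], [0, 0, 0], 8]]'

```text
t: 16.98
position: [0.5371, 0.0625, 0.0981]
eef_rot: [-0.0, 0.999, -0.048, 0.0]
force: [0.2, 0.2, -2.4]
finger_gap: 0.0123
grip_force: 107.6
```

```bash
python3 -c "
from h import *
where([0.5379,0.0627,0.096])"
```

```text
t 16.975 pos [0.5371 0.0625 0.0981] yaw -5.455590444733536 gap 0.012316647907057485 F [ 0.233   0.2486 -2.4381] zt [ 0.  0. -1.]
shift mm [ 0.8076 -0.2481  2.1248]
```

Call:
jog_arm --plan '[[[0, 0, 1], [0, 0, 0], 8], [[0, 0, 2], [0, 0, 0], 8], [[0, 0, 2.5], [0, 0, 0], 8], [[0, 0, 2.5], [0, 0, 0], 8]]'

```text
t: 17.48
position: [0.537, 0.0623, 0.0976]
eef_rot: [0.0, 0.999, -0.048, 0.0]
force: [-10.4, -2.6, 20.4]
finger_gap: 0.0118
grip_force: 111.5
```

Call:
jog_arm --plan '[[[0, 0, 0], [0, 0, 0], 30], [[0, 0, 0], [0, 0, 0], 85], [[0, 0, 0], [0, 0, 0], 85], [[0, 0, 0], [0, 0, 0], 85], [[0, 0, 0], [0, 0, 0], 85]]'

```text
t: 18.1
position: [0.5371, 0.0625, 0.0957]
eef_rot: [-0.0, 0.999, -0.048, -0.0]
force: [-0.1, -0.2, -0.9]
finger_gap: 0.0846
grip_force: 0.0
```

Call:
jog_arm --plan '[[[0, 0, -40], [0, 0, 0], 85], [[0, 0, -90], [0, 0, 0], 85], [[0, -60, -90], [0, 0, 0], 85], [[0, -120, -90], [0, 0, 0], 85], [[0, -180, -90], [0, 0, 0], 85]]'

```text
t: 18.73
position: [0.5542, 0.2435, 0.186]
eef_rot: [-0.0, 0.999, -0.048, 0.0]
force: [1.0, -0.6, -0.4]
finger_gap: 0.0845
grip_force: 0.0
```

Call:
jog_arm --plan '[[[0, -28, 0], [0, 0, 0], 85], [[0, -28, 0], [0, 0, 0], 85], [[0, -28, 0], [0, 0, 0], 85]]'

```text
t: 19.1
position: [0.5567, 0.2689, 0.1856]
eef_rot: [0.0, 0.999, -0.048, -0.0]
force: [-0.3, 0.4, 0.5]
finger_gap: 0.0852
grip_force: 0.0
```

```bash
python3 -c "
from h import *
where([0.557,0.270,0.096],np.radians(-5.48));m,im=snap('w5')
i=np.clip(im.astype(float)/110,0,1)**.7*255
print([proj(m,[0.557+d*.9954,0.270-d*.0955,0.121]) for d in(-.043,0,.043)])
cv2.imwrite('pics/w5e.png',i.astype(np.uint8))"
```

```text
t 19.1 pos [0.5567 0.2689 0.1856] yaw -5.466131720799437 gap 0.08515687808365545 F [-0.3478  0.4324  0.4683] zt [-0.0004 -0.0004 -1.    ]
shift mm [ 0.2159 -1.1775 89.5765]
turn z 0.0002420471336356811
[array([259.4267, 260.6736]), array([259.4454, 204.1375]), array([259.4665, 140.4974])]
```

View pics/w5e.png

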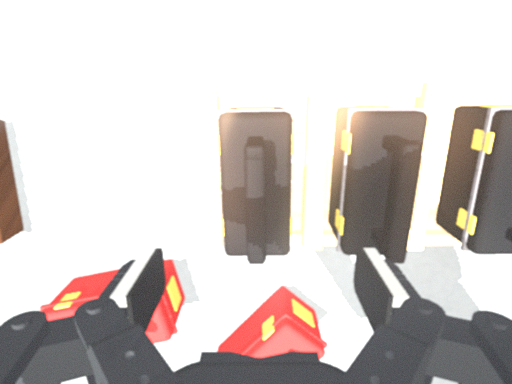

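The left case's bar spans (256,140) to (256,262), clear of the red look-alikes at (120,310) and (280,330). Gripping it and shaking.

Call:
jog_arm --plan '[[[0, -3, 40], [0, 0, 0], 85], [[0, -3, 80], [0, 0, 0], 85], [[0, -3, 90], [0, 0, 0], 60], [[0, -3, 90], [0, 0, 0], 8], [[0, -3, 90], [0, 0, 0], 8]]' --grip_force 110

```text
t: 19.77
position: [0.558, 0.2727, 0.0975]
eef_rot: [-0.001, 0.999, -0.048, 0.001]
force: [0.2, 0.3, -0.1]
finger_gap: 0.0319
grip_force: 0.0
```

Call:
jog_arm --plan '[[[0, 0, 0], [0, 0, 0], 8], [[0, 0, 0], [0, 0, 0], 8], [[0, 0, 0], [0, 0, 0], 8], [[0, 0, -15], [0, 0, 0], 8], [[0, 0, -45], [0, 0, 0], 8]]'

```text
t: 20.4
position: [0.5562, 0.2723, 0.1407]
eef_rot: [0.001, 0.999, -0.048, -0.001]
force: [-0.4, 0.4, -5.1]
finger_gap: 0.0119
grip_force: 107.6
```

Call:
jog_arm --plan '[[[0, 0, -40], [0, 0, 0], 8], [[0, 0, -75], [0, 0, 0], 8], [[0, 0, -75], [0, 0, 0], 8], [[0, 0, -75], [0, 0, 0], 8], [[0, 0, -75], [0, 0, 0], 8]]'

```text
t: 21.02
position: [0.5564, 0.2723, 0.2139]
eef_rot: [0.001, 0.999, -0.048, -0.001]
force: [-0.5, 0.6, -5.2]
finger_gap: 0.0119
grip_force: 108.1
```

```bash
python3 -c "
from h import *
where();mom(4)"
```

```text
t 21.025 pos [0.5564 0.2723 0.2139] yaw -5.454530041340701 gap 0.011895749350774138 F [-0.4635  0.5511 -5.2145] zt [-0.0029 -0.0011 -1.    ]
[[21.025  -0.0035 -5.2145  0.5564]
 [21.075   0.0088 -5.0144  0.5565]
 [21.125   0.0093 -5.1374  0.5567]
 [21.175   0.0324 -5.4246  0.5568]]
M_y mean 0.011742195675263953 sd 0.013006743465406178
```

Call:
jog_arm --plan '[[[-45, 0, 0], [0, 0, 0], 8], [[-45, 0, 0], [0, 0, 0], 8], [[-45, 0, 0], [0, 0, 0], 8], [[17, 0, 0], [0, 0, 0], 8], [[45, 0, 0], [0, 0, 0], 8]]'

```text
t: 21.85
position: [0.6048, 0.2676, 0.2155]
eef_rot: [-0.0, 0.999, -0.048, 0.001]
force: [-0.1, 0.2, -5.3]
finger_gap: 0.0118
grip_force: 108.0
```

```bash
python3 -c "
from h import *
mom(7)"
```

```text
[[21.85   -0.064  -5.253   0.6048]
 [21.9     0.0513 -5.6639  0.6069]
 [21.95   -0.0869 -6.5887  0.6049]
 [22.     -0.03   -6.0139  0.6033]
 [22.05   -0.0352 -4.8505  0.6023]
 [22.1    -0.0148 -5.105   0.6018]
 [22.15   -0.0134 -5.1476  0.6015]]
M_y mean -0.027569457447078553 sd 0.04051570042205101
```

Call:
jog_arm --plan '[[[-62, 0, 0], [0, 0, 0], 8], [[-90, 0, 0], [0, 0, 0], 8]]'

```text
t: 22.45
position: [0.5095, 0.2771, 0.2158]
eef_rot: [0.0, 0.999, -0.047, -0.001]
force: [0.6, -0.3, -4.5]
finger_gap: 0.0118
grip_force: 108.6
```

```bash
python3 -c "
from h import *
mom(7)"
```

```text
[[22.45    0.0159 -4.4602  0.5095]
 [22.5     0.0073 -5.0669  0.5073]
 [22.55   -0.0333 -5.4743  0.5094]
 [22.6    -0.0795 -5.3053  0.5111]
 [22.65   -0.0517 -5.5412  0.5121]
 [22.7    -0.0983 -4.7965  0.5127]
 [22.75   -0.0829 -4.3218  0.5129]]
M_y mean -0.046062013592338226 sd 0.041565893170991304
```

Call:
jog_arm --plan '[[[62, 0, 0], [0, 0, 0], 8], [[90, 0, 0], [0, 0, 0], 8]]'

```text
t: 23.05
position: [0.6046, 0.2675, 0.2154]
eef_rot: [-0.0, 0.999, -0.048, 0.0]
force: [0.3, 0.4, -5.4]
finger_gap: 0.0114
grip_force: 108.6
```

```bash
python3 -c "
from h import *
mom(7)"
```

```text
[[23.05   -0.0222 -5.4448  0.6046]
 [23.1     0.0228 -5.2383  0.6066]
 [23.15   -0.025  -5.9292  0.6047]
 [23.2     0.0758 -6.2651  0.6031]
 [23.25    0.2519 -5.5778  0.6022]
 [23.3     0.1069 -5.6365  0.6016]
 [23.35    0.0372 -4.8809  0.6014]]
M_y mean 0.06390972385581652 sd 0.08866404666039446
```

Call:
jog_arm --plan '[[[-62, 0, 0], [0, 0, 0], 8], [[-90, 0, 0], [0, 0, 0], 8]]'

```text
t: 23.65
position: [0.5094, 0.2771, 0.2158]
eef_rot: [0.0, 0.999, -0.047, -0.001]
force: [0.8, 0.6, -5.0]
finger_gap: 0.0121
grip_force: 108.7
```

```bash
python3 -c "
from h import *
mom(7);where()"
```

```text
[[23.65   -0.0324 -4.9617  0.5094]
 [23.7    -0.0691 -5.0157  0.5073]
 [23.75   -0.0521 -4.6659  0.5094]
 [23.8     0.6651 -7.128   0.5111]
 [23.85   -0.1503 -5.5853  0.512 ]
 [23.9    -0.133  -4.9431  0.5126]
 [23.95   -0.0749 -5.3199  0.5129]]
M_y mean 0.021898014965206294 sd 0.26548901512331535
t 24.0 pos [0.513  0.2768 0.2159] yaw -5.466862944032021 gap 0.01203345439233183 F [ 0.0522  0.5416 -5.026 ] zt [ 0.0007  0.0002 -1.    ]
```

The left case rattles: the moment spikes to 0.25 and 0.67 N m in the stops. I'll run more strokes, plus a gentle tilt each way, so the ball surely visits both ends.

Call:
jog_arm --plan '[[[62, 0, 0], [0, 0, 0], 8], [[90, 0, 0], [0, 0, 0], 8], [[90, 0, 0], [0, 0, 0], 8], [[90, 0, 0], [0, 0, 0], 8], [[90, 0, 0], [0, 0, 0], 8]]'

```text
t: 24.62
position: [0.6013, 0.2685, 0.2158]
eef_rot: [0.0, 0.999, -0.047, -0.0]
force: [0.2, 0.5, -5.0]
finger_gap: 0.012
grip_force: 108.9
```

Call:
jog_arm --plan '[[[-62, 0, 0], [0, 0, 0], 8], [[-90, 0, 0], [0, 0, 0], 8], [[-90, 0, 0], [0, 0, 0], 8], [[-90, 0, 0], [0, 0, 0], 8], [[-90, 0, 0], [0, 0, 0], 8]]'

```text
t: 25.25
position: [0.513, 0.2768, 0.2158]
eef_rot: [-0.0, 0.999, -0.048, 0.0]
force: [0.4, -0.6, -5.8]
finger_gap: 0.0117
grip_force: 109.1
```

Call:
jog_arm --plan '[[[62, 0, 0], [0, 0, 0], 8], [[90, 0, 0], [0, 0, 0], 8], [[90, 0, 0], [0, 0, 0], 8], [[90, 0, 0], [0, 0, 0], 8], [[45, 0, 0], [0, 0, 0], 8]]'

```text
t: 25.88
position: [0.5574, 0.2723, 0.2153]
eef_rot: [-0.0, 0.999, -0.048, 0.0]
force: [-0.3, 0.8, -5.8]
finger_gap: 0.012
grip_force: 109.1
```

Call:
jog_arm --plan '[[[0, 0, 0], [0, 0.1, 0], 8], [[0, 0, 0], [0, 0.2, 0], 8], [[0, 0, 0], [0, 0.2, 0], 8], [[0, 0, 0], [0, 0.2, 0], 8], [[0, 0, 0], [0, 0.2, 0], 8]]'

```text
t: 26.5
position: [0.5575, 0.2725, 0.2158]
eef_rot: [0.005, 0.994, -0.048, 0.099]
force: [0.3, -1.4, -5.9]
finger_gap: 0.0118
grip_force: 109.4
```

Call:
jog_arm --plan '[[[0, 0, 0], [0, -0.15, 0], 8], [[0, 0, 0], [0, -0.3, 0], 8], [[0, 0, 0], [0, -0.4, 0], 8], [[0, 0, 0], [0, -0.4, 0], 8], [[0, 0, 0], [0, -0.4, 0], 8]]'

```text
t: 27.12
position: [0.5571, 0.2726, 0.2156]
eef_rot: [-0.005, 0.994, -0.047, -0.099]
force: [-0.9, -0.2, -5.0]
finger_gap: 0.0116
grip_force: 109.4
```

Call:
jog_arm --plan '[[[0, 0, 0], [0, 0, 0], 8], [[0, 0, 0], [0, 0.15, 0], 8], [[0, 0, 0], [0, 0.3, 0], 8], [[0, 0, 0], [0, 0.4, 0], 8], [[0, 0, 0], [0, 0.4, 0], 8]]'

```text
t: 27.75
position: [0.5556, 0.273, 0.2163]
eef_rot: [0.005, 0.994, -0.047, 0.099]
force: [0.5, -0.3, -4.8]
finger_gap: 0.0117
grip_force: 109.4
```

Call:
jog_arm --plan '[[[0, 0, 0], [0, 0, 0], 8], [[0, 0, 0], [0, 0, 0], 8], [[0, 0, 0], [0, 0, 0], 8], [[0, 0, 0], [0, -0.1, 0], 8], [[0, 0, 0], [0, -0.2, 0], 8]]'

```text
t: 28.38
position: [0.5573, 0.2727, 0.216]
eef_rot: [-0.0, 0.999, -0.047, -0.001]
force: [0.0, -0.6, -6.3]
finger_gap: 0.0124
grip_force: 109.6
```

```bash
python3 -c "
from h import *
mom(4)
where([0.489,-0.194,0.26])"
```

```text
[[28.375  -0.0885 -6.3177  0.5573]
 [28.425  -0.1299 -6.5269  0.5582]
 [28.475  -0.2021 -5.8264  0.5585]
 [28.525  -0.1012 -5.5739  0.558 ]]
M_y mean -0.1304396314915501 sd 0.0440224328122199
t 28.575 pos [0.5575 0.2723 0.2153] yaw -5.488189417256161 gap 0.01217108272656207 F [ 0.4248  0.477  -5.8262] zt [ 0.0017 -0.0005 -1.    ]
shift mm [-23.4779 470.744  -44.5844]
```

Call:
jog_arm --plan '[[[0, 0, -20], [0, -0.1, 0], 8], [[0, 0, -40], [0, -0.2, 0], 8], [[0, 0, -40], [0, -0.2, 0], 8], [[0, 0, -40], [0, -0.2, 0], 8], [[0, 0, -40], [0, -0.2, 0], 8]]'

```text
t: 29.2
position: [0.5565, 0.2726, 0.255]
eef_rot: [-0.004, 0.994, -0.047, -0.099]
force: [0.5, -0.2, -4.9]
finger_gap: 0.0117
grip_force: 109.6
```

Call:
jog_arm --plan '[[[0, 0, 0], [0, 0, 0], 8], [[0, 0, 0], [0, 0.1, 0], 8], [[0, 0, 0], [0, 0.2, 0], 8], [[0, 0, 0], [0, 0.2, 0], 8], [[0, 0, 0], [0, 0.2, 0], 8]]'

```text
t: 29.82
position: [0.5571, 0.2726, 0.2557]
eef_rot: [-0.0, 0.999, -0.048, -0.001]
force: [-0.1, -0.1, -5.5]
finger_gap: 0.012
grip_force: 109.6
```

Call:
jog_arm --plan '[[[0, 25, 0], [0, 0, 0], 8], [[0, 70, 0], [0, 0, 0], 8], [[0, 120, 0], [0, 0, 0], 8], [[-10, 170, 0], [0, 0, 0], 8], [[-15, 220, 0], [0, 0, 0], 8]]'

```text
t: 30.45
position: [0.5204, 0.0525, 0.2557]
eef_rot: [-0.0, 0.999, -0.048, -0.001]
force: [-0.2, -1.2, -5.1]
finger_gap: 0.0117
grip_force: 109.6
```

Call:
jog_arm --plan '[[[-4, 50, 0], [0, 0, 0], 8], [[-8, 100, 0], [0, 0, 0], 8], [[-8, 150, 0], [0, 0, 0], 8], [[-8, 195, 0], [0, 0, 0], 8], [[-8, 230, 0], [0, 0, 0], 8]]'

```text
t: 31.08
position: [0.4905, -0.1759, 0.2557]
eef_rot: [-0.0, 0.999, -0.048, -0.0]
force: [0.7, 1.0, -4.9]
finger_gap: 0.0123
grip_force: 109.6
```

Call:
jog_arm --plan '[[[0, 10, 0], [0, 0, 0], 8], [[0, 20, 0], [0, 0, 0], 8], [[0, 20, 0], [0, 0, 0], 8], [[0, 20, 0], [0, 0, 0], 8], [[0, 20, 0], [0, 0, 0], 8]]'

```text
t: 31.7
position: [0.4896, -0.1925, 0.2558]
eef_rot: [-0.0, 0.999, -0.047, -0.0]
force: [-0.5, -0.2, -5.2]
finger_gap: 0.012
grip_force: 109.6
```

Call:
jog_arm --plan '[[[0, 0, 0], [0, 0, 0], 8], [[0, 0, 0], [0, 0, 0], 8], [[0, 0, 0], [0, 0, 0], 8], [[0, 0, 0], [0, 0, 0], 8], [[0, 0, 0], [0, 0, 0], 8]]'

```text
t: 32.33
position: [0.4895, -0.1931, 0.2557]
eef_rot: [-0.0, 0.999, -0.048, -0.0]
force: [-0.7, 0.2, -5.7]
finger_gap: 0.012
grip_force: 109.6
```

```bash
python3 -c "
from h import *
where([0.489,-0.194,0.255]);
a,b=[imaging.grab_frame(n)[:,:,::-1] for n in('scene','top')]
cv2.imwrite('pics/fin.png',np.vstack([cv2.resize(a[120:300,150:350],None,fx=1.66,fy=1.66),cv2.resize(b[110:270,150:400],(332,212))]))"
```

```text
t 32.325 pos [ 0.4895 -0.1931  0.2557] yaw -5.456182310763582 gap 0.011973164427871831 F [-0.6915  0.2423 -5.6855] zt [-0.0001  0.0001 -1.    ]
shift mm [-0.4354  0.9233  0.7145]
```

View pics/fin.png

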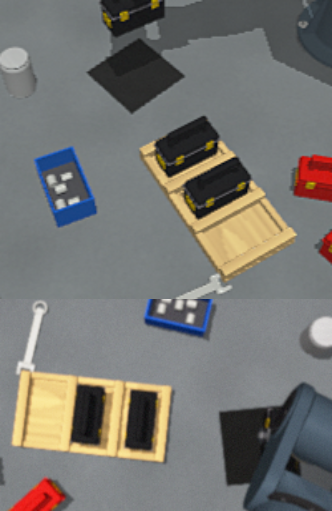

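The two quiet cases stand in their bays at about (215,185) and (187,145) in the composite. The rattling case hangs level over the mat, and the spanner, bin and can have not moved.

```bash
python3 -c "
from bench import job
print(job.hand_in())"
```

```text
the job is handed in; nothing more can be done
None
```

The left case (case_a) is the one that rattles; I handed the job in with it held upright over the middle of the mat, its underside about 17 cm up, and both quiet cases standing in their bays (no verdict was shown).

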